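# Find the high spot of a bent rotor with the plunger gauge

### The job

First lift the little handled pot off the ledge of the rotor stand and set it down upright, without dropping it, on the worktop beside the stand. Then slide the gauge carriage fully home towards the rotor, so that its sprung plunger presses on the rim, and turn the rotor by its crank to find the highest spot of the whole rim (there is a lower raised place too), leaving it turned with that spot under the plunger, at the greatest reading. Leave the loose things around where they are.

Things in the scene. Friction and masses are not known exactly. Their poses are not given: they have to be found in the camera images.
- stand: Fixed grey test stand. Origin on the worktop below the rotor's centre; x to its back, y to its left seen from the front, z up. The rotor's axis leans 28 degrees from vertical towards the front: direction (-0.469, 0, 0.883) here; up the slope of the rotor's face is (0.883, 0, 0.469). Foot plate x -80..100, y -115..115 mm, 10 mm thick. The gauge rail runs out on the right to y = -315 mm.
- ledge (a point): Centre of the top of the ledge, a block 92 x 92 mm in front of the stand's foot, 35 mm high. The pot starts on it, in the way of the crank's lower sweep. Axes as the stand's.
- light_bar (a point): Middle of the underside of the aluminium light bar (60 mm deep along the stand's x, 180 mm long along y, 26 mm thick), 235 mm above the worktop on two posts; it overhangs the back of the rotor, so hold the tool along the leaning rotor axis (28 degrees) to take the crank round beneath it. Axes as the stand's.
- rotor_axis (a point): Point on the rotor's axis, level along it with knob_grip; axes as the stand's (not leaning). The rotor is a steel disc 16 mm thick, 140 mm across, with two rounded raised places on its rim, one higher than the other, at angles not told, each about 1 rad wide. Turns endlessly either way with light friction (0.12 N m) and stays where it is left.
- knob_grip (a point): Middle of the crank's grip: a black round knob, 22 mm across, 42 mm long, parallel to the leaning axis and 45 mm from it, so this point goes round rotor_axis on a 45 mm circle in the leaning plane. The knob spins freely on its pin: hold it without turning the tool. The point is 29 mm out from the disc's face, 21 mm below the knob's free end. Its axes turn with the rotor.
- carriage (a joint): Position of the gauge carriage on its rail, m: 0 to 0.060, growing towards the rotor, along the stand's +y; 0.060 = fully home at its end stop. Stays where it is left; takes about 7 N to slide, up to 13 N with the plunger pressing.
- tab_top (a point): Middle of the top edge of the carriage's upright tab, to hold or push: aluminium, 14 mm thick along the stand's y, 36 mm wide, 44 mm tall, parallel to the leaning axis, at the carriage's outer (right) end. Its z axis is the leaning axis. The gauge's round body (66 mm across, its face 14 mm lower than this point along that axis) begins 25 mm from the tab's inner face.
- plunger (a joint): Gauge reading: how far the sprung plunger is pressed in, m: 0 = fully out, 0.016 = most. Spring force 1 to 4 N. With the carriage home the plunger always touches the rim at the rotor's right-hand (-y) side and the reading follows the rim's height; it is greatest, for the whole turn, with the highest spot under the plunger.
- dial_centre (a point): Centre of the gauge's white dial, 58 mm across with 12 marks, facing out along the leaning axis. The black pointer points towards the rotor at reading 0 and turns clockwise, 23 degrees per mm of plunger travel.
- pot: Small aluminium pot, 66 mm across and 56 mm high, with a fixed arched steel handle over it; 0.18 to 0.35 kg. Origin at the centre of its underside; z up; the handle's arch lies in its x-z plane. Starts on the stand's ledge.
- pot_handle (a point): Middle of the straight top of the pot's handle, 108 mm above the pot's underside: a round bar 10 mm thick, straight for 48 mm along the pot's x axis; pinch it from above across y.
- flux_tub: Beige tub, 67 mm across, 42 mm high, loose bystander. Origin under its centre.
- screwdriver: Screwdriver 190 mm long, loose bystander. Origin under its middle.
- mouse: Black computer mouse 62 x 123 x 40 mm, loose bystander. Origin under its middle.
- spool: Solder spool, 59 x 74 mm, 36 mm high, loose bystander. Origin under its middle.
Things that resemble listed ones, but are neither listed nor needed, are in the scene too. Of the things shaped like the pot, the aluminium one is meant.

How it is judged:
On the way, in this order (a step that is already met when the one before it is completed fails the run):
1. the pot stands upright on the worktop, released (height (world z) of pot between -0.02 and 0.008 m and angle between pot's own z axis and vertical below 0.12 rad and contact force between the fingers and pot below 0.1 N and linear speed of pot below 0.02 m/s), for 0.2 s.
2. the gauge carriage is home, with the highest spot not yet under the plunger (value of joint carriage above 0.057 m), for 0.2 s.
3. the highest spot is under the plunger: reading within 1.3 mm of its greatest (value of joint carriage above 0.057 m and value of joint plunger above 0.0107 m), for 0.2 s.
At the end, for the whole second after the job is handed in: The pot stands upright (within 7 degrees) and at rest on the worktop, off the stand; the carriage is home to within 3 mm of its stop (joint above 0.057); the plunger reads within 1.3 mm of the greatest reading of the turn (above 0.0107 m; the greatest is 0.012 with the carriage home) and is still (all of step 3 and height (world z) of pot between -0.02 and 0.008 m and angle between pot's own z axis and vertical below 0.12 rad and linear speed of pot below 0.02 m/s and velocity of joint plunger between -0.003 and 0.003 m/s); the robot touches nothing.
It fails at once if the pot is tipped more than 40 degrees (angle between pot's own z axis and vertical above 0.7 rad).
It fails at once if the pot is dropped (falls free at over 0.5 m/s) (linear speed of pot above 0.5 m/s and contact force between the fingers and pot below 0.1 N).
It fails at once if the tub, mouse, screwdriver or spool is moved more than 30 mm (distance of any of flux_tub, mouse, screwdriver, spool from where it was at the start of the episode above 0.03 m).
It also fails if it takes over 72 s, if anything falls off the work surface, if the arm or the gripper's body presses on something with over 40 N, if the wrist force passes 120 N, or if a joint passes its speed limit or range.

### The arm

A 6-joint arm with a two-finger parallel gripper is mounted at the origin on a cart in front of the work surface, level with it; the furniture and walls round the work are solid. World frame = base frame: x ahead of the robot, y to its left, z up, the work surface at z = 0. Lengths are in m, angles in rad, forces in N, time in s.
With the tool pointing down it reaches from about 0.4 to 0.825 m from the base axis. Payload 7 kg.
Tool frame: the origin (TCP) lies midway between the tips of the shut fingers; the grasp point (between the pads) lies 19 mm behind it (grip_point_offset is the distance from the TCP to the grasp point, in m); z points along the fingers, y is the line along which they close (so a half turn about z gives the same grasp; the last joint's range is limited). The gripper opens to 88 mm and grips with 3 to 60 N. Pads are 19 mm wide; open, the fingers measure 130 mm over their backs; the gripper's body (78 mm by 193 mm) begins 47 mm behind the grasp point.
Start: joints at [-0.944, 0.359, 0.012, 0, -1.224, -0.288], TCP at [0.224, -0.637, 0.227] pointing down, gripper open.
Joint ranges: [-3.07, 3.07], [-1.43, 2.12], [-1.02, 1.25], [-3.03, 1.67], [-3.05, -0], [-3.03, 3.03]. Speed limits (rad/s): [2.39, 2.39, 3.01, 3.14, 3.14, 3.14].

### API

Orientations are given as [roll, pitch, yaw] about the fixed x, y, z axes, in that order (R = Rz(yaw) Ry(pitch) Rx(roll)).
In Python, from station import get_state, grab_frame, camera_params, job_done, grip_point_offset gives the robot as it stands.
- The arm moves only by the shell command python3 -m creep 'ROWS' [FORCE]. ROWS is JSON, a list that holds one entry, the list of rows, each a list of 7 numbers: the finger opening in cm, from 0 to 8.76, then the shift along the tool's x, y, z in cm, then the turn, a rotation vector about the tool's x, y, z in rad. In form: [[[fingers, tx, ty, tz, wx, wy, wz], ...]]. A call has 1 to 20 rows; each row is the pose to reach, as a shift and turn from the pose commanded when the call began, along the tool's axes at that moment; what a row does not reach only later rows make up. A row lasts 1/8 s, in which the tool goes at most 62.5 mm and 10.7 degrees, less where a joint would pass 70% of its speed; a pose out of reach is approached as far as the arm can. A call with a gripper value outside its range is refused whole. The fingers move at their own pace and stop on an object; FORCE is the grip in N (left out, the last holds). Time passes only in rows, so rows that repeat a pose let the fingers close. It gives the time, the measured TCP pose, the force, the opening and the grip force at its end, in the units of the state.
- get_state(): the state, without advancing time (a new reading comes with each control period).
- grab_frame(name): name is "scene" or "top" or "wrist"; returns the picture (400x640x3 uint8, blue, green, red); there is no depth.
- camera_params(name): a dict with "vertical_fov" (degrees; the focal length in pixels is half the picture's height over the tangent of half this angle, whatever the lens; pixels are square), "cx", "cy" (the principal point, pixels), "view" (4x4, takes a point from world to camera coordinates). Camera axes: x right, y down, z forward; pixel columns grow to the right and rows downward; lengths in m; the calibration is good to about 2 mm. A picture is of the moment at which its call begins: read the wrist's pose just before it. camera_params takes no time and is no camera call; for the wrist camera it gives the pose at the moment of the call.
- job_done(): hands the job in; it is judged then, once.
The state is a dict: "t": time; "q": joint angles; "qd": joint speeds; "joint_efforts": joint torques, N m; "eef_pos": TCP position; "ee_rot": TCP orientation; "force": force on the tool from outside, world axes, zero at the start; "moment": the same for the moment, N m; "width": finger opening in m; "gripper_force": force on a finger pad.
Only numpy, scipy, OpenCV 4.12 (cv2) and the standard library are available. Lean on these libraries where they do the work, as an engineer would, in place of code of your own. Each camera call takes 0.05 s, during which the arm holds its last target. There are 200 camera calls.

## Working session

There is one attempt and no reset: what is moved stays moved. The work goes in short steps, Python scripts to look and compute and a shell command to move; the robot and the scene stay as the last step left them, time stands still between calls to the robot, and variables do not carry over. Pictures are saved under pics/ and viewed, at most 10 in all, crops included, and the job is handed in when it is done.

```bash
mkdir -p pics; cat > h.py <<'E'
import numpy as np, cv2
from station import get_state, grab_frame, camera_params, job_done, grip_point_offset
def cam(n):
    p=camera_params(n); f=200/np.tan(np.radians(p['vertical_fov'])/2); return p,f,np.array(p['view'])
def proj(n,X):
    p,f,V=cam(n); c=V[:3,:3]@np.array(X)+V[:3,3]; return np.array([p['cx']+f*c[0]/c[2],p['cy']+f*c[1]/c[2]])
def ray(n,uv):
    p,f,V=cam(n); d=np.array([(uv[0]-p['cx'])/f,(uv[1]-p['cy'])/f,1]); R=V[:3,:3]
    d=R.T@d; return -R.T@V[:3,3], d/np.linalg.norm(d)
def onz(n,uv,z):
    o,d=ray(n,uv); return o+d*(z-o[2])/d[2]
def tri(n1,u1,n2,u2):
    o1,d1=ray(n1,u1);o2,d2=ray(n2,u2)
    s=np.linalg.lstsq(np.stack([d1,-d2],1),o2-o1,rcond=None)[0]
    a=o1+s[0]*d1;b=o2+s[1]*d2
    return (a+b)/2,np.linalg.norm(a-b)
E
python3 - <<'E'
from h import *
s=get_state(); print({k:np.round(v,3).tolist() for k,v in s.items()}, grip_point_offset)
for n in('scene','top'):
    im=grab_frame(n); cv2.imwrite(f'pics/{n}0.png',im)
    p,f,V=cam(n); print(n,f,p['cx'],p['cy'],(-V[:3,:3].T@V[:3,3]).round(3),V[2,:3].round(3))
E
```

```text
{'t': 0.0, 'q': [-0.944, 0.359, 0.011, -0.0, -1.224, -0.288], 'qd': [0.001, -0.001, -0.001, -0.001, 0.001, 0.002], 'joint_efforts': [-0.0, -58.272, 29.307, 6.998, 0.007, -0.0], 'eef_pos': [0.224, -0.636, 0.226], 'ee_rot': [3.14, -0.0, -2.803], 'force': [-0.553, -0.708, -0.211], 'moment': [0.032, 0.04, 0.043], 'gripper_force': 0.0, 'width': 0.088} 0.0188
scene 484.72311881210084 323.5329643817858 199.9223682229171 [ 0.624 -1.297  1.08 ] [-0.074  0.827 -0.557]
top 446.9677615228743 316.0264909709645 199.08926925979225 [0.39  0.049 1.568] [ 0.089  0.004 -0.996]
```

View pics/scene0.png

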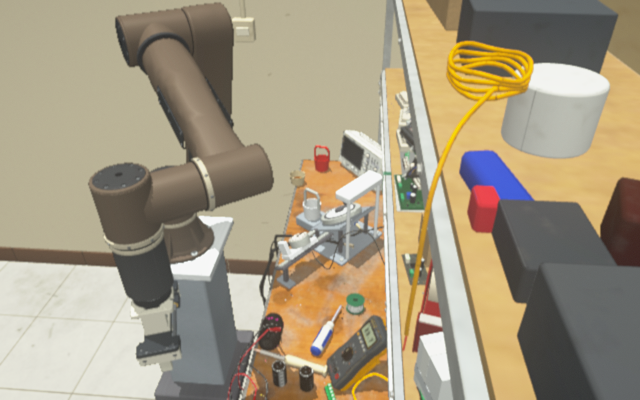

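View pics/top0.png

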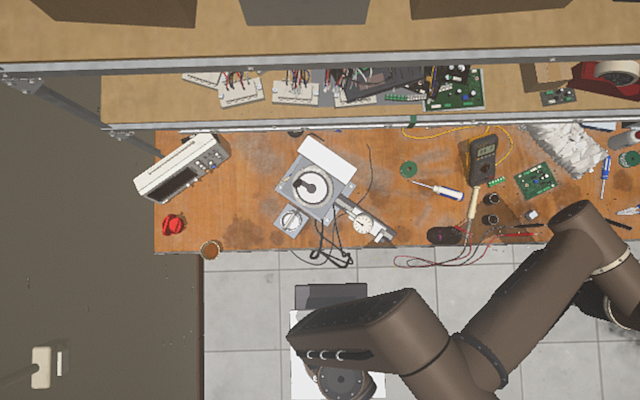

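The aluminium pot is at scene (311,205) and top (290,220). The red one, at scene (322,158) and top (174,224), is a decoy because it is red and not on the ledge. The stand is at top (315,188), with the gauge at (362,224). I'll enlarge the stand in both views to confirm.

```bash
python3 - <<'E'
from h import *
t=cv2.imread('pics/top0.png')[125:250,255:405]; s=cv2.imread('pics/scene0.png')[160:300,265:395]
t=cv2.resize(t,None,fx=5,fy=5,interpolation=cv2.INTER_CUBIC)[:, :750]
cv2.imwrite('pics/c1.png',t[:600])
s=cv2.resize(s,None,fx=4.25,fy=4.25,interpolation=cv2.INTER_CUBIC);cv2.imwrite('pics/c2.png',s[:600])
E
```

```text
(no output)
```

View pics/c1.png

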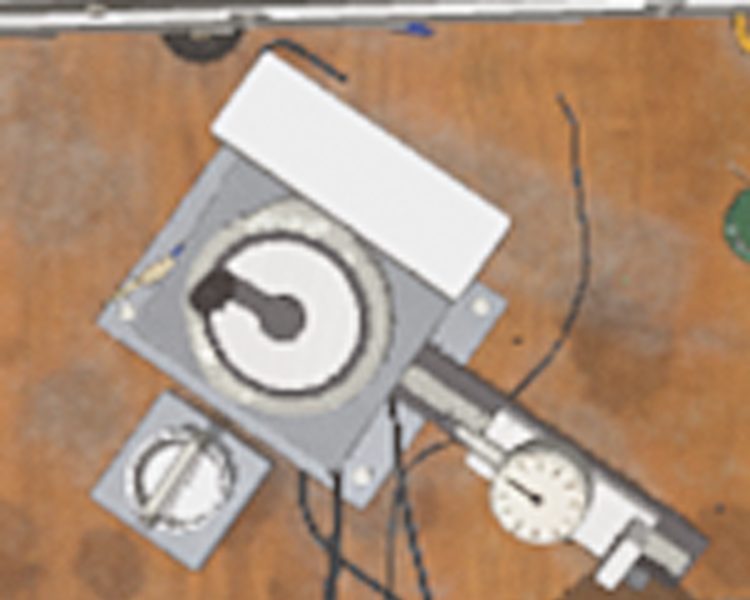

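View pics/c2.png

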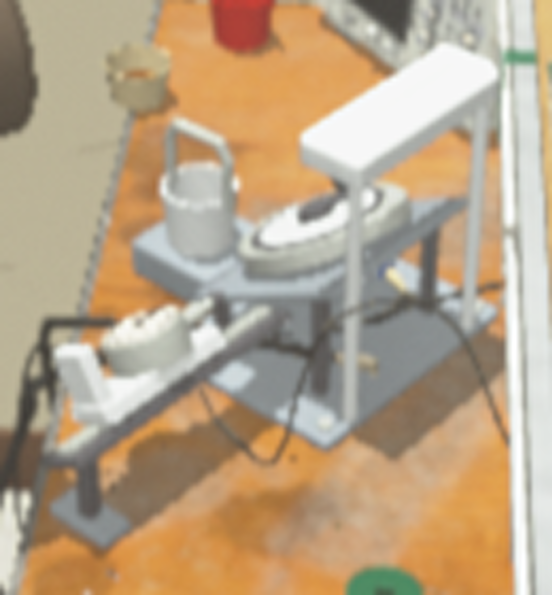

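The crops confirm it: the aluminium pot stands on the ledge (handle top in c1 from (150,520) to (210,437)), the knob is at c1 (213,290), the dial at c1 (538,497), and the tab at c1 (622,555). The tub is at c2 (140,75). Next I'll compute poses.

```bash
cat > m.py <<'E'
from h import *
from scipy.optimize import least_squares
T=lambda a:np.array(a)/5+[255,125]
S=lambda a:np.array(a)/4.25+[265,160]
foot=[((100,320),(-.08,.115)),((360,508),(-.08,-.115)),((505,300),(.1,-.115))]
P=np.array([onz('top',T(u),.01)[:2] for u,_ in foot]); L=np.array([l for _,l in foot])
def tf(p,l): c,s=np.cos(p[2]),np.sin(p[2]); return np.array(p[:2])+np.asarray(l)@np.array([[c,s],[-s,c]])
r=least_squares(lambda p:(tf(p,L)-P).ravel(),[.45,0,.6]); p=r.x
E
python3 - <<'E'
from m import *
print('stand',p.round(4),'res mm',(r.fun*1000).round(1))
lb=[onz('top',T(u),.261)[:2] for u in((265,50),(210,130),(510,222),(455,300))]
for i,j in((0,2),(1,3),(0,1),(2,3)):
  d=lb[j]-lb[i]; print('bar',np.hypot(*d).round(3),np.degrees(np.arctan2(d[1],d[0])).round(1))
c=np.mean(lb,0); print('bar c',c.round(4))
le=[onz('top',T(u),.035)[:2] for u in((165,392),(92,495),(197,570),(270,465))]
print('ledge',np.mean(le,0).round(4),[np.hypot(*(le[i]-le[i-1])).round(3) for i in range(4)],[np.degrees(np.arctan2(*(le[i]-le[i-1])[::-1])).round(1) for i in range(4)])
h=[onz('top',T(u),.148)[:2] for u in((150,520),(210,437))];d=h[1]-h[0]
print('handle',np.mean(h,0).round(4),np.hypot(*d),np.degrees(np.arctan2(d[1],d[0])))
for nm,a,b in(('handle',(180,478),(205,134)),('knob',(213,288),(340,183)),('dial',(538,497),(150,325)),('tab',(622,553),(72,350)),('hub',(284,317),(315,210))):
  X,e=tri('top',T(a),'scene',S(b)); c,s=np.cos(p[2]),np.sin(p[2]); l=np.array([[c,s],[-s,c]])@(X[:2]-p[:2]); print(nm,X.round(4),e.round(4),'local',l.round(4))
for u in (((140,105)),):
  print('tub',onz('scene',S(u),0).round(3), onz('top',(210,250),.042).round(3), 'red',onz('top',(174,226),.03).round(3))
E
```

```text
stand [ 0.5652  0.063  -0.6447] res mm [ 0.7  4.3 -0.9 -1.   0.1 -3.3]
bar 0.178 -127.1
bar 0.177 -126.6
bar 0.058 144.4
bar 0.057 143.2
bar c [0.6228 0.0194]
ledge [0.4546 0.1428] [np.float64(0.088), np.float64(0.087), np.float64(0.089), np.float64(0.087)] [np.float64(53.7), np.float64(143.4), np.float64(-126.9), np.float64(-36.3)]
handle [0.4511 0.1365] 0.06491800514385777 -37.23789272794796
handle [0.4551 0.1371 0.1481] 0.0075 local [-0.1325 -0.007 ]
knob [0.5744 0.1137 0.1215] 0.0027 local [-0.0231  0.0461]
dial [ 0.4373 -0.0921  0.1247] 0.0071 local [-0.009  -0.2008]
tab [ 0.3937 -0.1437  0.1399] 0.0055 local [-0.0129 -0.2683]
hub [0.5551 0.0681 0.1248] 0.0 local [-0.0111 -0.002 ]
tub [0.363 0.413 0.   ] [0.363 0.421 0.042] red [0.449 0.547 0.03 ]
```

```bash
cat >> h.py <<'E'
from scipy.spatial.transform import Rotation as Ro
YAW=-.642
RS=Ro.from_euler('z',YAW)
def delta(pos,R,cur=None):
    if cur is None:
        s=get_state(); cur=(s['eef_pos'],Ro.from_euler('xyz',s['ee_rot']))
    p0,R0=cur; return (R0.inv().apply(np.array(pos)-p0)*100).round(2),(R0.inv()*R).as_rotvec().round(3)
DOWN=Ro.from_euler('xyz',[np.pi,0,YAW])
LEAN=Ro.from_euler('xyz',[np.pi,0,YAW])*Ro.from_euler('y',0)
E
python3 - <<'E'
from h import *
for P in([.46,-.3,.30],[.4535,.137,.26]): print(delta(P,DOWN))
E
```

```text
(array([-33.41,  23.89,  -7.4 ]), array([ 1.000e-03,  1.000e-03, -2.161e+00]))
(array([-47.32,  65.32,  -3.34]), array([ 1.000e-03,  1.000e-03, -2.161e+00]))
```

```bash
python3 -m creep '[[[8.7,-8,6,-4,0,0,-0.18],[8.7,-16,12,-6,0,0,-0.36],[8.7,-24,18,-7,0,0,-0.54],[8.7,-33,24,-7,0,0,-0.72],[8.7,-36,30,-7,0,0,-0.9],[8.7,-38,35,-7,0,0,-1.08],[8.7,-40,40,-7,0,0,-1.26],[8.7,-42,45,-7,0,0,-1.44],[8.7,-44,50,-7,0,0,-1.62],[8.7,-45,55,-7,0,0,-1.8],[8.7,-46,60,-6,0,0,-1.98],[8.7,-47.3,65.3,-3.3,0,0,-2.16],[8.7,-47.3,65.3,-3.3,0,0,-2.16],[8.7,-47.3,65.3,-3.3,0,0,-2.16],[8.7,-47.3,65.3,-3.3,0,0,-2.16],[8.7,-47.3,65.3,-3.3,0,0,-2.16]]]'
python3 - <<'E'
from h import *
s=get_state();print(s['q'].round(3) if hasattr(s['q'],'round') else s['q'])
cv2.imwrite('pics/w1.png',grab_frame('wrist'))
print(delta([.4535,.137,.124],DOWN)); print(proj('wrist',[.4535,.137,.143]))
E
```

```text
t: 2.1
eef_pos: [0.4532, 0.1362, 0.2595]
ee_rot: [3.141, 0.0, -0.642]
force: [0.2, -0.2, -1.3]
width: 0.0869
gripper_force: 0.0
[ 0.709 -0.002 -0.361  0.    -1.212  0.219]
(array([-0.05, -0.1 , 13.56]), array([ 0.   ,  0.   , -0.001]))
[316.77207551 193.25592292]
```

View pics/w1.png

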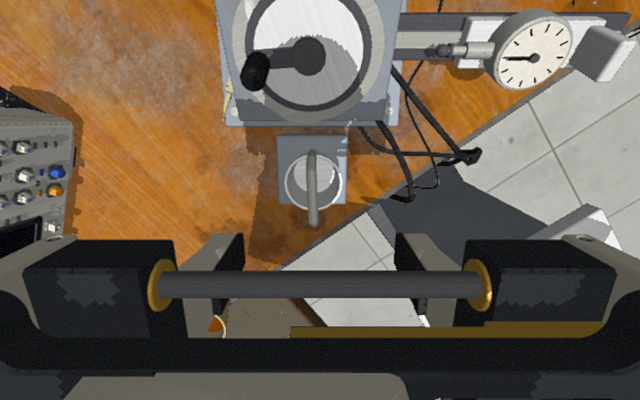

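The wrist view shows the handle from (311,155) to (314,222), the knob top near (256,67), the hub at (308,55), the dial centre at (534,57) and the tab top near (605,45).

```bash
python3 - <<'E'
from m import *
W='wrist'
a,b=onz(W,(311,158),.147),onz(W,(313.5,220),.147); m=(a+b)/2; print('handle',a.round(4),b.round(4),m.round(4),np.degrees(np.arctan2(*(b-a)[1::-1])))
RSi=RS.inv()
O=np.array([p[0],p[1],0])
for nm,w,t,s in(('hub',(308,55),(284,317),(315,210)),('knob',(256,69),(210,290),(340,183)),('dial',(533,58),(538,497),(150,325)),('tab',(607,47),(622,553),(72,350))):
  for n,u in(('top',T(t)),('scene',S(s))):
    X,e=tri(W,w,n,u); print(nm,n,X.round(4),e.round(4),RSi.apply(X-O).round(4))
m[2]=.124;print(delta(m,DOWN))
E
```

```text
handle [0.4844 0.1204 0.147 ] [0.4347 0.1551 0.147 ] [0.4595 0.1377 0.147 ] 145.09317562918145
hub top [0.5568 0.0685 0.1195] 0.0024 [-0.01   -0.0006  0.1195]
hub scene [0.5562 0.069  0.1244] 0.0023 [-0.0108 -0.0006  0.1244]
knob top [0.5735 0.1141 0.1352] 0.0027 [-0.024   0.0459  0.1352]
knob scene [0.575  0.1139 0.1217] 0.0038 [-0.0226  0.0466  0.1217]
dial top [ 0.4338 -0.0928  0.1227] 0.0002 [-0.0119 -0.2034  0.1227]
dial scene [ 0.4377 -0.0909  0.1252] 0.0063 [-0.01   -0.1996  0.1252]
tab top [ 0.3995 -0.1474  0.1232] 0.0073 [-0.0067 -0.2677  0.1232]
tab scene [ 0.3982 -0.1416  0.1348] 0.0166 [-0.0112 -0.2639  0.1348]
(array([ 0.39, -0.52, 13.56]), array([ 0.   ,  0.   , -0.001]))
```

```bash
python3 -m creep '[[[8.7,0.4,-0.4,5,0,0,0],[8.7,0.4,-0.4,9,0,0,0],[8.7,0.4,-0.4,12,0,0,0],[8.7,0.4,-0.4,13.6,0,0,0],[8.7,0.4,-0.4,13.6,0,0,0],[0,0.4,-0.4,13.6,0,0,0],[0,0.4,-0.4,13.6,0,0,0],[0,0.4,-0.4,13.6,0,0,0],[0,0.4,-0.4,13.6,0,0,0],[0,0.4,-0.4,13.6,0,0,0],[0,0.4,-0.4,13.6,0,0,0]]]' 20
```

```text
t: 3.52
eef_pos: [0.459, 0.1373, 0.1236]
ee_rot: [3.142, 0.0, -0.643]
force: [0.3, 0.3, 0.4]
width: 0.0328
gripper_force: 0.0
```

Still closing; hold on, then lift a little.

```bash
python3 -m creep '[[[0,0,0,0,0,0,0],[0,0,0,0,0,0,0],[0,0,0,0,0,0,0],[0,0,0,0,0,0,0],[0,0,0,0,0,0,0],[0,0,0,-1,0,0,0],[0,0,0,-2,0,0,0],[0,0,0,-2,0,0,0],[0,0,0,-2,0,0,0]]]' 30
python3 - <<'E'
from h import *
print(delta([.53,.275,.19],DOWN))
print(delta([.53,.275,.092],DOWN))
E
```

```text
t: 4.65
eef_pos: [0.4588, 0.1372, 0.1435]
ee_rot: [-3.142, 0.0, -0.643]
force: [0.3, -0.1, -2.7]
width: 0.0092
gripper_force: 30.0
(array([ -2.56, -15.3 ,  -4.65]), array([-0.   ,  0.   , -0.001]))
(array([ -2.56, -15.3 ,   5.15]), array([-0.   ,  0.   , -0.001]))
```

```bash
python3 -m creep '[[[0,0,0,-2,0,0,0],[0,0,0,-4.5,0,0,0],[0,-0.5,-3,-4.5,0,0,0],[0,-1,-6,-4.5,0,0,0],[0,-1.5,-9,-4.5,0,0,0],[0,-2,-12,-4.5,0,0,0],[0,-2.5,-14.5,-4,0,0,0],[0,-2.5,-15.3,-2,0,0,0],[0,-2.5,-15.3,0,0,0,0],[0,-2.5,-15.3,2,0,0,0],[0,-2.5,-15.3,3.5,0,0,0],[0,-2.5,-15.3,4.6,0,0,0],[0,-2.5,-15.3,5.1,0,0,0],[0,-2.5,-15.3,5.3,0,0,0],[0,-2.5,-15.3,5.4,0,0,0],[0,-2.5,-15.3,5.4,0,0,0]]]' 30
```

```text
t: 6.65
eef_pos: [0.5309, 0.2749, 0.09]
ee_rot: [-3.141, -0.0, -0.643]
force: [-0.6, -0.3, -1.6]
width: 0.0091
gripper_force: 30.0
```

```bash
python3 -m creep '[[[0,0,0,0.1,0,0,0],[0,0,0,0.15,0,0,0],[0,0,0,0.15,0,0,0],[4,0,0,0.15,0,0,0],[4,0,0,0.15,0,0,0],[4,0,0,0.15,0,0,0],[4,0,0,0.15,0,0,0],[4,0,0,0.15,0,0,0],[4,0,0,-2,0,0,0],[4,0,0,-5,0,0,0],[4,0,0,-9,0,0,0],[4,0,0,-14,0,0,0],[4,0,0,-17,0,0,0]]]' 30
python3 - <<'E'
from h import *
cv2.imwrite('pics/s2.png',cv2.resize(grab_frame('scene')[130:300,265:395],None,fx=3.5,fy=3.5,interpolation=cv2.INTER_CUBIC))
# LEAN: tool z = -axis
a=np.radians(28)
L=RS*Ro.from_matrix(np.array([[np.cos(a),0,np.sin(a)],[0,-1,0],[np.sin(a),0,-np.cos(a)]]))
print(L.as_matrix().round(3), L.as_euler('xyz').round(3))
E
```

```text
t: 8.28
eef_pos: [0.5313, 0.275, 0.2625]
ee_rot: [-3.139, -0.001, -0.643]
force: [0.2, 0.5, -0.2]
width: 0.04
gripper_force: 0.0
[[ 0.707 -0.599  0.376]
 [-0.529 -0.801 -0.281]
 [ 0.469 -0.    -0.883]] [ 3.142 -0.489 -0.642]
```

View pics/s2.png

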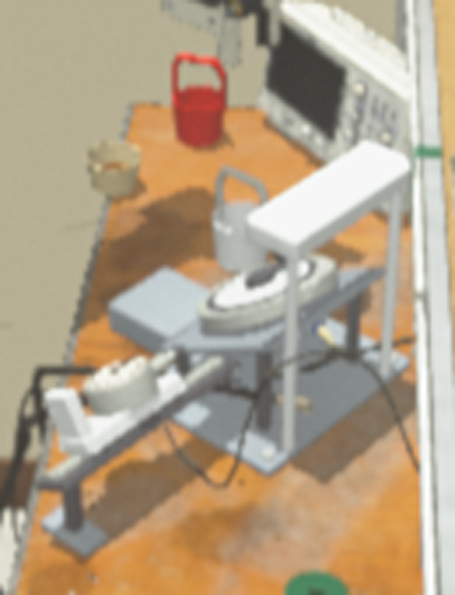

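The picture shows the pot upright on the worktop, left of the stand and clear of it. Next I push the carriage with shut fingers from outside the tab.

```bash
cat >> m.py <<'E'
O=np.array([p[0],p[1],0])
def loc(l): return O+RS.apply(l)
def toloc(X): return RS.inv().apply(np.array(X)-O)
E
python3 - <<'E'
from m import *
a,b=loc([-.008,-.315,.26]),loc([-.008,-.315,.11]); print(a,b)
print(delta(a,DOWN),delta(b,DOWN))
E
```

```text
[ 0.37016337 -0.18447935  0.26      ] [ 0.37016337 -0.18447935  0.11      ]
(array([14.55, 46.57,  0.32]), array([-0.007, -0.003, -0.   ])) (array([14.51, 46.68, 15.32]), array([-0.007, -0.003, -0.   ]))
```

```bash
python3 -m creep '[[[0,2,6,0,0,0,0],[0,4,12,0,0,0,0],[0,6,18,0,0,0,0],[0,7.5,24,0,0,0,0],[0,9.5,30,0,0,0,0],[0,11.5,36,0,0,0,0],[0,13.5,42,0,0,0,0],[0,14.5,46.6,0.3,0,0,0],[0,14.5,46.6,0.3,0,0,0],[0,14.5,46.6,0.3,0,0,0],[0,14.5,46.6,0.3,0,0,0]]]'
python3 - <<'E'
from m import *
cv2.imwrite('pics/w2.png',grab_frame('wrist'))
s=get_state();print(toloc(s['eef_pos']).round(4),s['width'],proj('wrist',loc([-.0165,-.268,.135])),proj('wrist',loc([-.0119,-.2034,.1227])))
E
```

```text
t: 9.7
eef_pos: [0.3679, -0.1844, 0.2566]
ee_rot: [-3.141, -0.0, -0.641]
force: [1.1, 0.3, 0.4]
width: 0.0007
gripper_force: 0.0
[-0.0099 -0.3162  0.2565] 0.0002727139489664453 [268.65037677 197.6949172 ] [206.71087634 189.61972669]
```

View pics/w2.png

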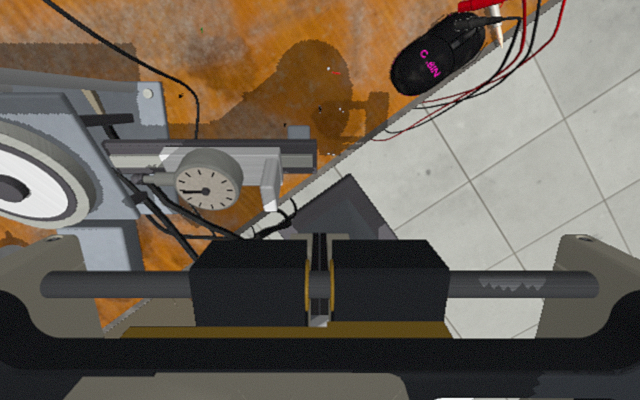

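The predictions land on the tab and the dial centre to within 2 px. I'll descend and push.

```bash
python3 -m creep '[[[0,0.2,0,5,0,0,0],[0,0.2,0,10,0,0,0],[0,0.2,0,13.5,0,0,0],[0,0.2,0,14.7,0,0,0],[0,0.2,0,14.7,0,0,0],[0,0.2,-1,14.7,0,0,0],[0,0.2,-2,14.7,0,0,0],[0,0.2,-3,14.7,0,0,0],[0,0.2,-4,14.7,0,0,0],[0,0.2,-5,14.7,0,0,0],[0,0.2,-5,14.7,0,0,0]]]'
python3 -c "
from m import *
print(toloc(get_state()['eef_pos']).round(4))"
```

```text
t: 11.12
eef_pos: [0.3997, -0.146, 0.1101]
ee_rot: [-3.141, -0.001, -0.642]
force: [0.0, -2.5, 1.8]
width: 0.0003
gripper_force: 0.9
[-0.0074 -0.2665  0.1101]
```

```bash
python3 -m creep '[[[0,0,-1,0,0,0,0],[0,0,-2,0,0,0,0],[0,0,-2.6,0,0,0,0]]]'
python3 -m creep '[[[0,0,-0.3,0,0,0,0],[0,0,-0.6,0,0,0,0]]]'
python3 -c "
from m import *
cv2.imwrite('pics/w3.png',grab_frame('wrist'))
print(toloc(get_state()['eef_pos']).round(4))"
```

```text
t: 11.5
eef_pos: [0.4144, -0.126, 0.11]
ee_rot: [3.14, -0.0, -0.643]
force: [-2.3, -8.1, 5.6]
width: 0.0003
gripper_force: 4.1
t: 11.75
eef_pos: [0.4164, -0.1229, 0.11]
ee_rot: [3.136, 0.001, -0.642]
force: [-7.1, -27.3, 9.7]
width: 0.0004
gripper_force: 13.8
[-0.0078 -0.2381  0.1101]
```

View pics/w3.png

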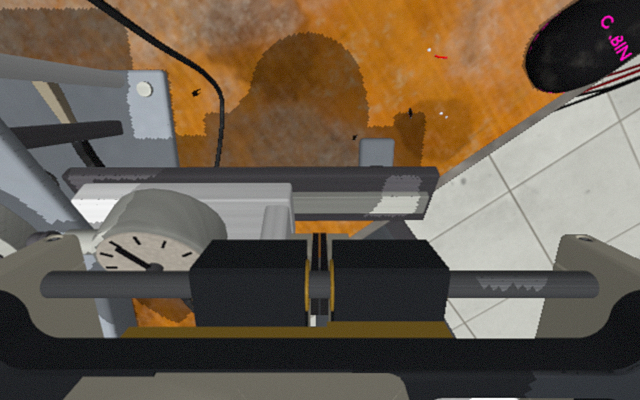

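The carriage is at its end stop: force rose to 28 N and the TCP is at the expected spot. The dial pointer has turned about 30° clockwise, so the plunger touches the rim. I'll back off and rise to a leaning view of the rotor.

```bash
cat >> m.py <<'E'
a=np.radians(28); AX=np.array([-np.sin(a),0,np.cos(a)]); UP=np.array([np.cos(a),0,np.sin(a)])
LEAN=RS*Ro.from_matrix(np.array([UP,[0,-1,0],-AX]).T)
E
python3 -m creep '[[[0,0,1,0,0,0,0],[0,0,2,0,0,0,0],[0,0,2,-5,0,0,0],[0,0,2,-10,0,0,0],[0,0,2,-16,0,0,0],[0,0,2,-16,0,0,0]]]'
python3 - <<'E'
from m import *
grab_frame('top')
s=get_state();R=Ro.from_euler('xyz',s['ee_rot']);o,_=ray('wrist',(320,200));print('cam in tool',R.inv().apply(o-s['eef_pos']).round(3),toloc(s['eef_pos']))
p1=loc([-.15,0,.25]); print(p1,delta(p1,LEAN))
E
```

```text
t: 12.55
eef_pos: [0.4086, -0.1369, 0.2744]
ee_rot: [-3.136, -0.007, -0.642]
force: [-1.3, 0.4, -1.5]
width: 0.0008
gripper_force: 0.0
cam in tool [ 0.08   0.001 -0.159] [-0.00706282 -0.25447254  0.27158853]
[0.44505711 0.15283345 0.25      ] (array([-14.32, -25.43,   2.21]), array([-0.004,  0.485, -0.002]))
```

```bash
python3 -m creep '[[[4.5,-3,-5,0,0,0.12,0],[4.5,-6,-10,0,0,0.24,0],[4.5,-10,-15,1,0,0.36,0],[4.5,-14.3,-20,2,0,0.485,0],[4.5,-14.3,-25.4,2.2,0,0.485,0],[4.5,-14.3,-25.4,2.2,0,0.485,0],[4.5,-14.3,-25.4,2.2,0,0.485,0],[4.5,-14.3,-25.4,2.2,0,0.485,0]]]'
python3 - <<'E'
from m import *
im=grab_frame('wrist');cv2.imwrite('pics/w4.png',im)
s=get_state();print(toloc(s['eef_pos']).round(4),s['q'].round(2))
for nm,l in(('ctr',np.array([0,0,.102])+.008*AX),('knobend',np.array([0,0,.102])+.058*AX+[0,.045,0]),('dial',[-.0119,-.1434,.1227])): print(nm,proj('wrist',loc(l)).round(1))
E
```

```text
t: 13.6
eef_pos: [0.4434, 0.1516, 0.2462]
ee_rot: [3.138, -0.485, -0.641]
force: [-0.0, -0.5, -0.4]
width: 0.0449
gripper_force: 0.0
[-0.1503 -0.0023  0.2466] [ 1.13 -0.1  -0.79  0.55 -1.06 -0.52]
ctr [315.8 119. ]
knobend [268.9 121.5]
dial [448.7 120.7]
```

View pics/w4.png

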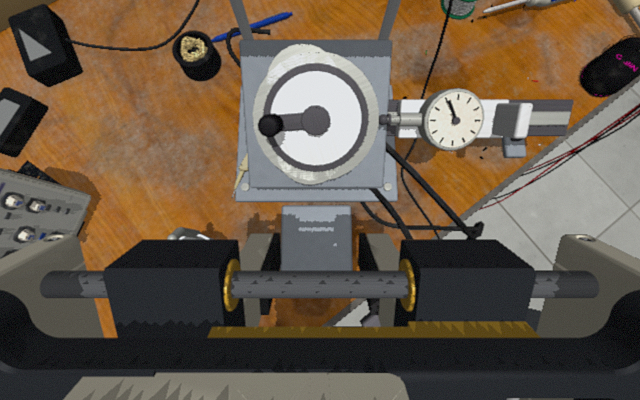

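The disc centre is at (316,120), the knob end at (270,125) and the dial at (454,120). The dial sits about 5 px short of where I predicted home, so I'll measure the carriage travel exactly from dial centroids.

```bash
cat > d.py <<'E'
from m import *
def dial(im,c,r):
    g=im.astype(int); m=((g.min(2)>175)&(g.max(2)-g.min(2)<60)).astype(np.uint8)
    w=np.zeros_like(m); cv2.circle(w,c,r,1,-1); m=cv2.morphologyEx(m&w,cv2.MORPH_OPEN,np.ones((5,5)));
    m=cv2.morphologyEx(m,cv2.MORPH_CLOSE,np.ones((9,9)))
    cs,_=cv2.findContours(m,cv2.RETR_EXTERNAL,cv2.CHAIN_APPROX_NONE); k=max(cs,key=cv2.contourArea)
    return cv2.fitEllipse(cv2.convexHull(k))
E
python3 - <<'E'
from d import *
s=get_state();R=Ro.from_euler('xyz',s['ee_rot'])
p_,f,V=cam('wrist');Rc=V[:3,:3].T;oc=-Rc@V[:3,3]
ot=R.inv().apply(oc-s['eef_pos']); Rt=R.as_matrix().T@Rc
def pr(pos,rot,uv,z):
    R=Ro.from_euler('xyz',rot);o=R.apply(ot)+pos;d=R.as_matrix()@Rt@[(uv[0]-p_['cx'])/f,(uv[1]-p_['cy'])/f,1];return toloc(o+d*(z-o[2])/d[2])
for f_,pos,rot,c,r in(('w1',[.4532,.1362,.2595],[3.141,0,-.642],(534,57),36),('w2',[.3679,-.1844,.2566],[-3.141,0,-.641],(207,190),30),('w4',s['eef_pos'],s['ee_rot'],(454,120),29)):
    e=dial(cv2.imread(f'pics/{f_}.png'),c,r); print(f_,np.round(e[0],1),np.round(e[1],1),pr(pos,rot,e[0],.1227).round(4))
im=grab_frame('top');cv2.imwrite('pics/t5.png',im)
for f_,c in(('top0',(362.5,224.5)),('t5',(350,208))):
    print(f_,[x for x in np.round(dial(cv2.imread(f'pics/{f_}.png'),tuple(map(int,c)),12)[:2],1).tolist()])
c=cv2.imread('pics/w4.png')[25:215,225:485]; cv2.imwrite('pics/c4.png',cv2.resize(c,None,fx=3,fy=3,interpolation=cv2.INTER_CUBIC))
E
```

```text
w1 [534.7  55.3] [55.3 75.3] [-0.0097 -0.2035  0.1227]Traceback (most recent call last):
  File "<stdin>", line 8, in <module>
  File "d.py", line 6, in dial
    cs,_=cv2.findContours(m,cv2.RETR_EXTERNAL,cv2.CHAIN_APPROX_NONE); k=max(cs,key=cv2.contourArea)
                                                                        ~~~^^^^^^^^^^^^^^^^^^^^^^^^
ValueError: max() iterable argument is empty
```

```bash
sed -i 's/>175/>TH/; s/def dial(im,c,r)/def dial(im,c,r,TH=175)/' d.py
python3 - <<'E'
from d import *
s=get_state()
im=cv2.imread('pics/w4.png')
for th in(130,150,170):
  e=dial(im,(454,120),31,th); print(th,np.round(e[0],1),np.round(e[1],1),toloc(onz('wrist',e[0],.1227)).round(4))
t0=cv2.imread('pics/top0.png'); t5=grab_frame('top'); cv2.imwrite('pics/t5.png',t5)
for i,c in((t0,(362,224)),(t5,(350,208))):
  for th in(150,175):
    try: e=dial(i,c,14,th); print('top',np.round(e[0],1),np.round(e[1],1),toloc(onz('top',e[0],.1227)).round(4))
    except Exception as x: print('fail')
print(im[120,440:470:3].tolist(), t5[208,340:362:3].tolist())
E
```

```text
130 [454.5 119.7] [58.2 61.7] [-0.0107 -0.1498  0.1227]
150 [454.9 119.4] [58.  60.6] [-0.0103 -0.1503  0.1227]
170 [454.6 118.7] [52.  58.8] [-0.0095 -0.15    0.1227]
top [363.5 224.5] [17.8 23.4] [-0.0102 -0.206   0.1227]
top [363.4 224.4] [15.6 23.5] [-0.0103 -0.2056  0.1227]
top [346.1 210.7] [18.1 28.5] [-0.0061 -0.1345  0.1227]
top [347.5 211.5] [16.5 24.9] [-0.0058 -0.1398  0.1227]
[[209, 222, 226], [215, 227, 228], [218, 228, 227], [212, 226, 228], [44, 45, 48], [85, 84, 84], [80, 74, 76], [212, 228, 232], [212, 225, 227], [205, 220, 224]] [[152, 161, 164], [206, 220, 223], [214, 223, 229], [154, 164, 171], [212, 223, 229], [180, 187, 189], [112, 118, 121], [77, 80, 89]]
```

Travel measures about 54 mm, which is ambiguous because the start position is unknown. I'll push once more, a bit higher on the tab, before touching the crank.

```bash
python3 - <<'E'
from m import *
for l in([-.01,-.27,.24],[-.01,-.27,.116]): print(delta(loc(l),DOWN))
E
```

```text
(array([12.09, 26.73,  7.19]), array([ 0.002, -0.485, -0.001]))
(array([ 6.31, 26.71, 18.17]), array([ 0.002, -0.485, -0.001]))
```

```bash
python3 -m creep '[[[0,0,6,0,0,0,0],[0,2,12,0,0,-0.12,0],[0,5,18,2,0,-0.24,0],[0,9,23,5,0,-0.36,0],[0,12,26.7,7.2,0,-0.485,0],[0,12,26.7,7.2,0,-0.485,0],[0,10,26.7,11,0,-0.485,0],[0,8,26.7,15,0,-0.485,0],[0,6.3,26.7,18.1,0,-0.485,0],[0,6.3,26.7,18.1,0,-0.485,0],[0,6.3,26.7,18.1,0,-0.485,0]]]'
python3 -c "
from m import *
print(toloc(get_state()['eef_pos']).round(4))"
```

```text
t: 15.08
eef_pos: [0.3966, -0.1458, 0.1183]
ee_rot: [-3.141, -0.002, -0.643]
force: [-0.6, -0.2, 0.5]
width: 0.0004
gripper_force: 0.0
[-0.01   -0.2681  0.1183]
```

Push in steps: commanded y about −0.268, then −0.240, −0.236, −0.232.

```bash
python3 -m creep '[[[0,0,-1.2,0,0,0,0],[0,0,-2.4,0,0,0,0],[0,0,-2.4,0,0,0,0]]]' | grep -E 'eef|force:'
python3 -m creep '[[[0,0,-0.5,0,0,0,0],[0,0,-0.5,0,0,0,0]]]' | grep -E 'eef|force:'
python3 -m creep '[[[0,0,-0.5,0,0,0,0],[0,0,-0.5,0,0,0,0]]]' | grep -E 'eef|force:'
python3 - <<'E'
from d import *
im=grab_frame('wrist');cv2.imwrite('pics/w6.png',im);print(toloc(get_state()['eef_pos']).round(4),proj('wrist',loc([-.0105,-.15,.1227])))
E
```

```text
eef_pos: [0.4116, -0.1252, 0.1174]
force: [-0.5, 0.6, -0.2]
gripper_force: 0.0
eef_pos: [0.4136, -0.122, 0.1168]
force: [0.6, -0.0, -0.3]
gripper_force: 0.0
eef_pos: [0.4143, -0.1202, 0.1166]
force: [-4.8, -13.4, 4.2]
gripper_force: 6.7
[-0.0111 -0.2371  0.1166] [162.83753655 252.75319562]
```

```bash
python3 -m creep '[[[0,0,-0.3,0,0,0,0],[0,0,-0.3,0,0,0,0]]]' | grep -E 'eef|force:'
python3 -m creep '[[[0,0,-0.2,0,0,0,0],[0,0,-0.2,0,0,0,0]]]' | grep -E 'eef|force:'
python3 -c "
from m import *
print(toloc(get_state()['eef_pos']).round(4))"
```

```text
eef_pos: [0.4144, -0.1199, 0.1166]
force: [-6.8, -27.0, 7.6]
gripper_force: 13.2
eef_pos: [0.4144, -0.1197, 0.1167]
force: [-9.2, -35.5, 9.9]
gripper_force: 17.5
[-0.0114 -0.2367  0.1167]
```

The stop is solid: position stayed fixed while the force went from 14 to 36 N, so the carriage is home and had started about 5 mm in. On to the knob.

```bash
python3 -m creep '[[[0,0,1,0,0,0,0],[0,0,2.5,0,0,0,0],[2,0,2.5,-5,0,0,0],[4,0,2.5,-10,0,0,0],[5,0,2.5,-14,0,0,0],[5,0,2.5,-14,0,0,0]]]'|grep eef
python3 - <<'E'
from m import *
C=np.array([0,0,.1025]); Y=np.array([0,1,0])
rad=.0449*Y-.0035*UP
im=cv2.imread('pics/scene0.png')
for s in(.016,.037,.058):
    uv=proj('scene',loc(C+s*AX+rad)); print('scene c2',((uv-[265,160])*4.25).round(0),'top c1',((proj('top',loc(C+s*AX+rad))-[255,125])*5).round(0), loc(C+s*AX+rad).round(3))
m=(im[160:300,265:395].max(2)<75); ys,xs=np.nonzero(m[35:60,65:95]); print('dark blob c2 x',(xs.min()+65)*4.25,(xs.max()+66)*4.25,'y',(ys.min()+35)*4.25,(ys.max()+36)*4.25)
G=C+.041*AX+rad; tip=G-.019*AX
for q in(tip+.06*AX,tip): print(loc(q).round(4),delta(loc(q),LEAN))
E
```

```text
eef_pos: [0.4062, -0.1343, 0.26]
scene c2 [352. 195.] top c1 [226. 277.] [0.584 0.105 0.115]
scene c2 [343. 172.] top c1 [216. 286.] [0.576 0.111 0.134]
scene c2 [334. 149.] top c1 [206. 294.] [0.568 0.117 0.152]Traceback (most recent call last):
  File "<stdin>", line 7, in <module>
    return umr_minimum(a, axis, None, out, keepdims, initial, where)
ValueError: zero-size array to reduction operation minimum which has no identity
```

```bash
cat > k.py <<'E'
from d import *
C=np.array([0,0,.1025]); Y=np.array([0,1,0])
def tip(th,s=.022,r=.045): # th from +Y(left) towards down-slope
    return C+s*AX+r*(np.cos(th)*Y-np.sin(th)*UP)
E
python3 - <<'E'
from k import *
for q in(tip(.078)+.075*AX,tip(.078)): print(loc(q).round(4),delta(loc(q),LEAN))
E
```

```text
[0.5531 0.1281 0.1865] (array([ -3.98, -29.77,   7.46]), array([-0.004,  0.484, -0.001]))
[0.5813 0.107  0.1203] (array([ -0.5 , -29.74,  14.1 ]), array([-0.004,  0.484, -0.001]))
```

```bash
python3 -m creep '[[[5,-3,-5,0,0,0.12,0],[5,-7,-10,0,0,0.24,0],[5,-11,-16,0,0,0.36,0],[5,-11,-22,0,0,0.484,0],[5,-11,-28,0,0,0.484,0],[5,-9,-29.8,2,0,0.484,0],[5,-6,-29.8,5,0,0.484,0],[5,-4,-29.8,7.4,0,0.484,0],[5,-4,-29.8,7.4,0,0.484,0],[5,-4,-29.8,7.4,0,0.484,0]]]'|grep -E 'eef|rot|force:'
python3 - <<'E'
from k import *
im=grab_frame('wrist');cv2.imwrite('pics/w7.png',im)
s=get_state();print(s['q'].round(2),delta(loc(tip(.078)),LEAN),toloc(s['eef_pos']).round(4))
E
```

```text
eef_pos: [0.5509, 0.128, 0.1829]
ee_rot: [3.141, -0.484, -0.643]
force: [0.1, 0.3, 1.0]
gripper_force: 0.0
[ 0.83  0.1  -0.79  0.73 -0.77 -0.45] (array([ 0.34, -0.08,  7.34]), array([-0.001,  0.005, -0.001])) [-0.0506  0.044   0.1836]
```

View pics/w7.png

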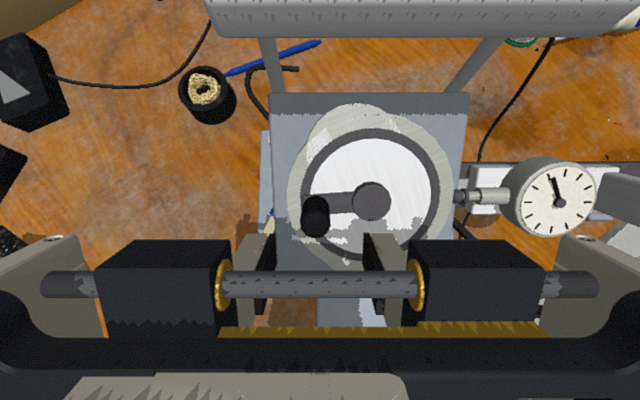

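The knob end sits at (316,223), midway between the open fingers. The rim's big bulge is upslope, slightly left, and the dial reads about 3 mm. I'll descend and grip.

```bash
python3 -m creep '[[[5,0.3,-0.1,3,0,0,0],[5,0.3,-0.1,5.5,0,0,0],[5,0.3,-0.1,7,0,0,0],[5,0.3,-0.1,7.3,0,0,0],[5,0.3,-0.1,7.3,0,0,0],[0,0.3,-0.1,7.3,0,0,0],[0,0.3,-0.1,7.3,0,0,0],[0,0.3,-0.1,7.3,0,0,0],[0,0.3,-0.1,7.3,0,0,0],[0,0.3,-0.1,7.3,0,0,0],[0,0.3,-0.1,7.3,0,0,0],[0,0.3,-0.1,7.3,0,0,0]]]' 15
python3 - <<'E'
from k import *
s=get_state();X=toloc(s['eef_pos'])-C;print('s,u,y',(X@AX).round(4),(X@UP).round(4),X[1].round(4))
im=grab_frame('wrist');cv2.imwrite('pics/w8.png',im)
im=grab_frame('top');cv2.imwrite('pics/t8.png',im);print(proj('top',loc([-.0105,-.15,.1227])),proj('wrist',loc([-.0105,-.15,.1227])))
E
```

```text
t: 20.05
eef_pos: [0.5778, 0.104, 0.1234]
ee_rot: [3.14, -0.489, -0.645]
force: [-58.0, 6.5, 51.0]
width: 0.0389
gripper_force: 37.2
s,u,y 0.0253 -0.003 0.0404
[349.25432872 214.52385731] [639.50817226 241.86818642]
```

The tips are bearing on the hub (77 N). I'll lift at once and grip higher on the knob.

```bash
python3 -m creep '[[[4,0,0,-1.2,0,0,0],[4,0,0,-1.5,0,0,0],[4,0,0,-1.5,0,0,0],[4,0,0,-1.5,0,0,0]]]' 15
python3 - <<'E'
from k import *
s=get_state();X=toloc(s['eef_pos'])-C;print('s,u,y',(X@AX).round(4),(X@UP).round(4),X[1].round(4))
E
```

```text
t: 20.65
eef_pos: [0.5755, 0.1113, 0.1327]
ee_rot: [3.141, -0.484, -0.643]
force: [0.4, 0.2, -0.4]
width: 0.0398
gripper_force: 0.0
s,u,y 0.0364 -0.0041 0.0448
```

```bash
python3 -m creep '[[[1.5,0,0,0,0,0,0],[1.5,0,0,0,0,0,0],[1.5,0,0,0,0,0,0],[1.5,0,0,0,0,0,0],[1.5,0,0,0,0,0,0]]]' 15
python3 - <<'E'
from k import *
s=get_state();X=toloc(s['eef_pos'])-C;print('s,u,y',(X@AX).round(4),(X@UP).round(4),X[1].round(4))
E
```

```text
t: 21.28
eef_pos: [0.5763, 0.1126, 0.1327]
ee_rot: [-3.14, -0.483, -0.642]
force: [6.9, 1.9, -5.1]
width: 0.0212
gripper_force: 15.0
s,u,y 0.0365 -0.0042 0.0464
```

```bash
python3 - <<'E'
from k import *
# unwrap in rotor plane (mid face s=.008) from w4; wrist pose then
s4=([.4434,.1516,.2462],[3.138,-.485,-.641])
s=get_state();R=Ro.from_euler('xyz',s['ee_rot']);p_,f,V=cam('wrist');Rc=V[:3,:3].T;oc=-Rc@V[:3,3]
ot=R.inv().apply(oc-s['eef_pos']);Rt=R.as_matrix().T@Rc
im=cv2.imread('pics/w4.png')
def pj(l):
    R=Ro.from_euler('xyz',s4[1]);o=R.apply(ot)+s4[0];M=(R.as_matrix()@Rt).T;c=M@(loc(l)-o);return f*c[0]/c[2]+p_['cx'],f*c[1]/c[2]+p_['cy']
rs=np.arange(56,92,.5);ths=np.radians(np.arange(0,360,10))  # th cw from left(+Y): left->up
out=np.zeros((len(ths),len(rs),3))
mp=np.array([[pj(C+.008*AX+r/1000*(np.cos(t)*Y+np.sin(t)*UP)) for r in rs] for t in ths],np.float32)
u=cv2.remap(im,mp[...,0],mp[...,1],cv2.INTER_LINEAR).astype(int)
for t,row in zip(range(0,360,10),u): print(t,' '.join('%d'%(v[2]-v[0]) for v in row[::4]),'|',' '.join('%d'%v[1] for v in row[::4]))
E
```

```text
0 -1 1 -4 0 5 6 6 7 -7 -14 -12 -14 -13 -14 -15 -4 94 109 | 38 37 24 45 144 181 180 176 146 143 143 142 127 149 148 125 76 82
10 -3 -2 4 7 8 6 6 8 -10 -14 -13 -13 -13 -12 -17 14 110 139 | 84 83 138 186 182 182 182 179 150 144 143 144 139 137 151 119 87 90
20 -2 -2 6 8 6 6 7 5 -11 -13 -13 -14 -14 -15 -13 -15 13 121 | 81 87 169 187 187 188 186 178 146 143 145 145 144 146 138 134 130 101
30 -4 -3 3 5 5 6 5 5 -13 -16 -13 -11 -13 -13 -13 -12 -13 -14 | 81 85 184 186 184 183 188 184 143 142 144 144 145 145 146 145 144 144
40 -2 -2 -2 -2 -5 -3 3 1 -15 -13 -13 -16 -14 -14 -13 -15 -15 -16 | 86 109 211 213 225 219 210 173 144 144 146 145 143 144 145 143 144 144
50 -3 0 -3 -2 -4 -4 -4 6 8 6 -10 -14 -15 -15 -8 -8 -8 -9 | 84 134 226 223 227 225 227 207 202 192 140 145 141 140 90 88 89 89
60 -1 1 6 1 1 4 -2 6 5 7 8 4 -8 -8 -9 -11 -12 -10 | 89 149 214 218 219 216 224 206 205 202 209 167 87 91 89 90 88 89
70 0 -5 -2 -2 -3 -4 -4 5 7 8 7 6 -6 -11 -1 110 122 119 | 89 155 225 224 223 226 228 214 207 212 213 208 104 90 89 96 103 102
80 -1 -1 0 2 7 1 4 7 7 7 8 -3 -5 83 118 122 124 126 | 85 167 223 219 214 2
[... 2814 characters left out ...]
 212 178 141 140 140 139 138 139 139 138 136
310 -1 0 -1 5 6 8 8 6 1 -13 -13 -12 -12 -13 -13 -12 -13 -14 | 78 78 89 197 199 200 194 173 139 131 141 140 138 139 140 140 139 136
320 -1 -1 -1 6 7 8 8 9 0 -14 -14 -15 -13 -13 -13 -12 -12 -13 | 77 79 88 161 173 170 169 173 153 138 139 139 139 138 139 141 142 141
330 -1 -1 3 7 7 8 6 6 -2 -14 -13 -13 -14 -15 -12 -12 -14 -12 | 46 49 110 182 179 178 176 178 160 141 139 138 140 139 139 138 140 135
340 -1 -4 1 7 6 7 5 8 1 -13 -14 -13 -11 -13 -13 -11 -15 -13 | 13 18 70 169 177 172 172 173 158 143 143 143 140 139 135 128 148 149
350 -2 0 -4 -3 0 1 5 4 -5 -14 -12 -14 -14 -14 -15 -13 -16 14 | 37 36 34 27 21 44 160 177 156 142 142 144 138 133 147 147 147 110
```

The rim profile from w4 shows the highest place 71° clockwise from the left (about +9 to 10 mm) and the lower one at 282° (about +6 mm). The right side reads the base height, which matches the 3 mm reading with the carriage home. So I turn the crank about 109° clockwise, with the knob going from −5° to 104°.

```bash
python3 -m creep '[[[1.5,0.39,0,0,0,0,0],[1.5,0.78,0,0,0,0,0],[1.5,1.55,0.13,0,0,0,0],[1.5,2.29,0.4,0,0,0,0],[1.5,2.97,0.79,0,0,0,0],[1.5,3.57,1.3,0,0,0,0],[1.5,4.08,1.9,0,0,0,0],[1.5,4.47,2.58,0,0,0,0],[1.5,4.47,2.58,0,0,0,0]]]' 20
python3 - <<'E'
from k import *
s=get_state();X=toloc(s['eef_pos'])-C;print('s,u,y',(X@AX).round(4),(X@UP).round(4),X[1].round(4),np.degrees(np.arctan2(X@UP+.0008,X[1]-.0008)))
E
```

```text
t: 22.4
eef_pos: [0.5907, 0.0667, 0.1531]
ee_rot: [3.141, -0.483, -0.642]
force: [-10.5, 4.5, 4.4]
width: 0.0212
gripper_force: 20.0
s,u,y 0.0362 0.0398 0.0182 66.8038846004858
```

```bash
python3 -m creep '[[[1.5,0.15,0.37,0,0,0,0],[1.5,0.27,0.74,0,0,0,0],[1.5,0.36,1.12,0,0,0,0],[1.5,0.4,1.51,0,0,0,0],[1.5,0.42,1.9,0,0,0,0],[1.5,0.4,2.29,0,0,0,0],[1.5,0.29,2.99,0,0,0,0],[1.5,0.29,2.99,0,0,0,0],[1.5,0.29,2.99,0,0,0,0]]]' 20
python3 - <<'E'
from k import *
s=get_state();X=toloc(s['eef_pos'])-C;print('s,u,y',(X@AX).round(4),(X@UP).round(4),X[1].round(4),np.degrees(np.arctan2(X@UP+.0008,X[1]-.0008)))
for n in('wrist','scene','top'):
    im=grab_frame(n);cv2.imwrite(f'pics/{n}9.png',im);print(n,proj(n,loc([-.0105,-.15,.1227])).round(1))
E
```

```text
t: 23.52
eef_pos: [0.5753, 0.0433, 0.1541]
ee_rot: [-3.14, -0.482, -0.641]
force: [-10.3, 11.3, 1.6]
width: 0.0211
gripper_force: 20.0
s,u,y 0.0362 0.0418 -0.0097 103.86069425171978
wrist [527.3 296.9]
scene [309.9 229.6]
top [349.3 214.5]
```

```bash
python3 -m creep '[[[3.5,0,0,0,0,0,0],[3.5,0,0,0,0,0,0],[3.5,0,0,0,0,0,0],[3.5,0,0,0,0,0,0],[3.5,0,0,-3,0,0,0],[3.5,-2,0,-5,0,0,0],[3.5,-7,0,-8,0,0,0],[3.5,-12,1,-9,0,0,0],[3.5,-14,2,-9,0,0,0],[3.5,-14,2,-9,0,0,0],[3.5,-14,2,-9,0,0,0]]]'
cat > rd.py <<'E'
from k import *
def read(im,tag):
    uv=proj('wrist',loc([-.0105,-.15,.1227])); e=dial(im,tuple(int(round(x)) for x in uv),36,140)
    # sample the dial in the leaning plane around fitted centre
    o,d=ray('wrist',e[0]); n=RS.apply(AX); P0=loc([-.0105,-.15,.1227]); ctr=toloc(o+d*((P0-o)@n)/(d@n))
    g=im.max(2).astype(np.float32); th=np.radians(np.arange(0,360,3)); rr=np.arange(5,17,1.)/1000
    mp=np.array([[proj('wrist',loc(ctr+r*(np.cos(t)*Y+np.sin(t)*UP))) for r in rr] for t in th],np.float32)
    v=cv2.remap(g,mp[...,0],mp[...,1],cv2.INTER_LINEAR).mean(1)
    w=np.clip(np.median(v)-v-25,0,None); k=v.argmin(); dd=(np.arange(len(v))-k+60)%120-60
    sel=abs(dd)<=6; a=(k*3+3*(dd*w*sel).sum()/max((w*sel).sum(),1e-6))%360
    print(tag,'centre',np.round(e[0],1),np.round(e[1],1),ctr.round(4),'min/med',v.min().round(),np.median(v).round(),'angle cw',round(a,1),'reading mm',round(a/23,2))
E
python3 - <<'E'
from rd import *
im=grab_frame('wrist');cv2.imwrite('pics/w10.png',im);read(im,'now')
E
```

```text
t: 25.05
eef_pos: [0.4316, 0.1252, 0.17]
ee_rot: [-3.141, -0.484, -0.643]
force: [0.6, 0.1, 0.5]
width: 0.0351
gripper_force: 0.0
now centre [463.9  85. ] [71.3 71.5] [-0.0103 -0.1503  0.1228] min/med 26.0 221.0 angle cw 264.7 reading mm 11.51
```

The dial reads 11.5 mm with the carriage home, against a maximum of 12 mm and a threshold of 10.7 mm. The arm is clear, so I'm handing in.

```bash
python3 -c "
from station import *
print(job_done())"
```

```text
the job is handed in; nothing more can be done
None
```

I handed the job in: the aluminium pot stands upright on the worktop beside the stand, the carriage is hard against its end stop, and the rotor's highest spot is under the plunger, reading about 11.5 mm of 12 mm. The fingertips briefly pressed the hub at about 77 N before I regripped higher on the knob, and no verdict was shown.

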